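Load the glass tube rack and the float tray of the flow bench

ROBOT

A 7-joint arm with a two-finger parallel gripper is mounted at the origin on the work surface. World frame = base frame: x ahead of the robot, y to its left, z up, the work surface at z = 0. Lengths are in m, angles in rad, forces in N, time in s.
With the tool pointing down it reaches from about 0.4 to 0.85 m from the base axis. Payload 10.4 kg.
Tool frame: the origin (TCP) lies between the finger pads; the fingertips stand 19 mm ahead of it and the grasp point (between the pads) is the TCP; y points along the fingers, x is the direction in which the jaws open and shut, and the axes are right-handed (so a half turn about y gives the same grasp; the last joint's range is limited). The gripper opens to 85 mm and grips with 20 to 120 N. Pads are 22 mm wide; open, the fingers measure 114 mm over their backs; the gripper's body (76 mm by 85 mm) begins 54 mm behind the grasp point. The pads swing forward as they close: fully open they stand 13 mm farther back than shut.
Start: joints at [1.14, 0.332, -0.065, 1.46, 0.022, 1.35, -0.088], TCP at [0.248, -0.574, 0.25] pointing down, gripper open.
Joint ranges: [-2.6, 2.6], [-0.5, 2.12], [-1.47, 1.34], [0.16, 2.42], [-1.27, 4.41], [0.06, 2.06], [-2.6, 2.6]. Speed limits (rad/s): [2.22, 2.22, 2.79, 2.79, 3.14, 3.14, 3.14].

INTERFACE

Orientations are given as a unit quaternion [w, x, y, z].
In Python, from station import get_state, eyes, arm gives the robot as it stands. The module is installed in compiled form; this text tells all that it offers.
- The arm moves only by the tool move_arm, never from a script. Its argument "targets" is a list of rows, each a list of 5 numbers: the opening, from 0 (shut) to 1 (fully open), then the shift along the tool's x, y, z in m, then the turn about the tool's y in rad. A call has 1 to 12 rows; each row is the pose to reach, as a shift and turn from the pose commanded when the call began, along the tool's axes at that moment; what a row does not reach only later rows make up. A row lasts 1/8 s, in which the tool goes at most 62.5 mm and 10.7 degrees, less where a joint would pass 70% of its speed; a pose out of reach is approached as far as the arm can. A call with a gripper value outside its range is refused whole. The fingers move at their own pace and stop on an object; "newtons" is the grip in N (left out, the last holds). Time passes only in rows, so rows that repeat a pose let the fingers close. It gives the time, the measured TCP pose, the force and the opening at its end, in the units of the state.
- get_state(): the state, without advancing time (a new reading comes with each control period).
- eyes.camera(name): name is "scene" or "top"; returns a dict with "color" (384x512x3 uint8, red, green, blue), "mtx" (3x3 intrinsics, pixels), "rvec" (rotation vector, rad) and "tvec" (3), from world to camera coordinates, as OpenCV has them. Camera axes: x right, y down, z forward; pixel columns grow to the right and rows downward; lengths in m; the calibration is good to about 2 mm. A picture is of the moment at which its call begins. There is no depth.
- arm.sign_off(): hands the job in, once; it reports no verdict.
The state is a dict: "clock": time; "q": joint angles; "joint_vel": joint speeds; "joint_torque": joint torques, N m; "tool_pos": TCP position; "tcp_rot": TCP orientation; "wrist_force": force on the tool from outside, world axes, zero at the start; "ft_torque": the same for the moment, N m; "finger_gap": opening from 0.0 (shut) to 1.0 (fully open).
Only numpy, scipy, OpenCV 4.12 (cv2) and the standard library are available. Lean on these libraries where they do the work, as an engineer would, in place of code of your own. Each camera call takes 0.05 s, during which the arm holds its last target. There are 200 camera calls.

TASK

Throw the red-knobbed air lever fully over to its off side. Then lay every glass metering tube lengthwise into its own lane of the blue saddle rack, so that it lies level in both V notches, and nudge every red float ball over the tray, without lifting it, until it drops into a pocket; the tubes are glass, so grip them with no more than about 30 N and set them down gently, and push the balls only lightly. When all are in place, throw the lever fully back on and leave everything else on the bench where it is.

Things in the scene. Friction and masses are not known exactly. Their poses are not given: they have to be found in the camera images.
- tube0: green glass metering tube with dark rings, 160 mm long, 0.12 kg; a 34 mm square brass block 18 mm long on each end; barrel 20 mm across, 124 mm long between the blocks, to be gripped at the middle. Starts lying on the mat (barrel 7 mm clear of it). Origin: middle of the axis; x along the tube. May be absent. Fragile: grip with 30 N or less a finger; breaks when dropped over about 10 mm
- tube1: green glass metering tube with dark rings, 160 mm long, 0.12 kg; a 34 mm square brass block 18 mm long on each end; barrel 20 mm across, 124 mm long between the blocks, to be gripped at the middle. Starts lying on the mat (barrel 7 mm clear of it). Origin: middle of the axis; x along the tube. May be absent. Fragile: grip with 30 N or less a finger; breaks when dropped over about 10 mm
- tube2: green glass metering tube with dark rings, 160 mm long, 0.12 kg; a 34 mm square brass block 18 mm long on each end; barrel 20 mm across, 124 mm long between the blocks, to be gripped at the middle. Starts lying on the mat (barrel 7 mm clear of it). Origin: middle of the axis; x along the tube. May be absent. Fragile: grip with 30 N or less a finger; breaks when dropped over about 10 mm
- rack: blue saddle rack, fixed, base plate 140 x 220 x 12 mm. Origin: centre of the underside; x runs along the three lanes, which lie side by side 70 mm apart along y. Each lane is a pair of white 90 degree V notches, 10 mm thick, 50 mm either side of the lane's middle along x; a V catches a barrel up to about 15 mm off to the side and its tips stand about 61 mm over the table
- lane0 (a point): lane 0 of the rack (y = -70 mm in the rack's frame): where the middle of a seated tube's axis comes to lie, 55 mm above the table; the frame is that of the rack, x along the lane. Any tube may go into any free lane, either way round; seated, it can shift about 7 mm lengthwise before an end block meets a notch
- lane1 (a point): lane 1 of the rack (y = 0 mm in the rack's frame): where the middle of a seated tube's axis comes to lie, 55 mm above the table; the frame is that of the rack, x along the lane. Any tube may go into any free lane, either way round; seated, it can shift about 7 mm lengthwise before an end block meets a notch
- lane2 (a point): lane 2 of the rack (y = 70 mm in the rack's frame): where the middle of a seated tube's axis comes to lie, 55 mm above the table; the frame is that of the rack, x along the lane. Any tube may go into any free lane, either way round; seated, it can shift about 7 mm lengthwise before an end block meets a notch
- mat: black rubber mat, fixed, 190 x 210 x 4 mm, where the tubes start side by side, roughly along its x. Origin: centre of the underside
- tray: square aluminium float tray, fixed, 200 x 200 mm outside, floor 12 mm above the table, with a blue rim 5 mm thick that stands 8 mm above the floor. Three round pockets 27 mm wide and 6 mm deep with black bottoms lie in a row 55 mm apart, 45 mm from its middle towards +x. Origin: centre of the underside
- pocket0 (a point): centre of a pocket's mouth, level with the tray's floor (12 mm above the table); any ball may go into any free pocket
- pocket1 (a point): centre of a pocket's mouth, level with the tray's floor (12 mm above the table); any ball may go into any free pocket
- pocket2 (a point): centre of a pocket's mouth, level with the tray's floor (12 mm above the table); any ball may go into any free pocket
- ball0: red float ball, 24 mm in diameter, 50 g, polished and slippery, loose on the tray, rolls easily. Origin: its centre (24 mm above the table on the tray's floor, 18 mm when in a pocket). May be absent. To be pushed with under 12 N and not lifted
- ball1: red float ball, 24 mm in diameter, 50 g, polished and slippery, loose on the tray, rolls easily. Origin: its centre (24 mm above the table on the tray's floor, 18 mm when in a pocket). May be absent. To be pushed with under 12 N and not lifted
- ball2: red float ball, 24 mm in diameter, 50 g, polished and slippery, loose on the tray, rolls easily. Origin: its centre (24 mm above the table on the tray's floor, 18 mm when in a pocket). May be absent. To be pushed with under 12 N and not lifted
- valve (a joint): air lever: 0 = fully on (leaning to its base's -x side), 1.0 rad = fully off (leaning to the base's +x side); it stays where it is left; light friction, under 2 N at the knob
- valve_tip (a point): centre of the lever's red ball knob, 26 mm in diameter, 80 mm from the hinge
- valve_base: blue block of the air lever, fixed, 70 x 50 x 25 mm. Origin: centre of the underside; the hinge runs along the block's y, 22 mm above the table; the lever swings in the block's x-z plane, 0.5 rad either side of upright
- plug: bystander, to be left alone: steel taper plug, 44 mm wide, 60 mm tall. Origin: centre of its underside
- bottle: bystander, to be left alone: small labelled bottle, 44 mm wide, 90 mm tall. Origin: centre of its underside
- driver: bystander, to be left alone: screwdriver, 170 mm, lying. Origin: centre of its underside
- gauge_block: bystander, to be left alone: steel block 30 x 50 x 20 mm. Origin: centre of its underside
- weight: bystander, to be left alone: brass weight, 32 mm wide, 34 mm tall. Origin: centre of its underside
- dish: bystander, to be left alone: white dish, 70 mm wide, 25 mm tall. Origin: centre of its underside

How it is judged:
On the way, in this order (a step that is already met when the one before it is completed fails the run):
1. the air lever is thrown fully to off (value of joint valve above 0.85 rad), for 0.2 s.
2. every tube lies in the saddles and every ball in a pocket, released, the lever still off (((distance between tube0 and lane0 below 0.012 m and z of tube0 in the frame of lane0 between -0.004 and 0.004 m and y of tube0 in the frame of lane0 between -0.004 and 0.004 m) or (distance between tube0 and lane1 below 0.012 m and z of tube0 in the frame of lane1 between -0.004 and 0.004 m and y of tube0 in the frame of lane1 between -0.004 and 0.004 m) or (distance between tube0 and lane2 below 0.012 m and z of tube0 in the frame of lane2 between -0.004 and 0.004 m and y of tube0 in the frame of lane2 between -0.004 and 0.004 m)) and angle between the x axis of each of tube0, tube1, tube2 and the x axis of rack, either way round below 0.07 rad and angle between tube0's own x axis and vertical between 1.521 and 1.621 rad and ((distance between tube1 and lane0 below 0.012 m and z of tube1 in the frame of lane0 between -0.004 and 0.004 m and y of tube1 in the frame of lane0 between -0.004 and 0.004 m) or (distance between tube1 and lane1 below 0.012 m and z of tube1 in the frame of lane1 between -0.004 and 0.004 m and y of tube1 in the frame of lane1 between -0.004 and 0.004 m) or (distance between tube1 and lane2 below 0.012 m and z of tube1 in the frame of lane2 between -0.004 and 0.004 m and y of tube1 in the frame of lane2 between -0.004 and 0.004 m)) and angle between tube1's own x axis and vertical between 1.521 and 1.621 rad and ((distance between tube2 and lane0 below 0.012 m and z of tube2 in the frame of lane0 between -0.004 and 0.004 m and y of tube2 in the frame of lane0 between -0.004 and 0.004 m) or (distance between tube2 and lane1 below 0.012 m and z of tube2 in the frame of lane1 between -0.004 and 0.004 m and y of tube2 in the frame of lane1 between -0.004 and 0.004 m) or (distance between tube2 and lane2 below 0.012 m and z of tube2 in the frame of lane2 between -0.004 and 0.004 m and y of tube2 in the frame of lane2 between -0.004 and 0.004 m)) and angle between tube2's own x axis and vertical between 1.521 and 1.621 rad and ((horizontal distance between ball0 and pocket0 below 0.005 m and z of ball0 in the frame of pocket0 below 0.009 m) or (horizontal distance between ball0 and pocket1 below 0.005 m and z of ball0 in the frame of pocket1 below 0.009 m) or (horizontal distance between ball0 and pocket2 below 0.005 m and z of ball0 in the frame of pocket2 below 0.009 m)) and ((horizontal distance between ball1 and pocket0 below 0.005 m and z of ball1 in the frame of pocket0 below 0.009 m) or (horizontal distance between ball1 and pocket1 below 0.005 m and z of ball1 in the frame of pocket1 below 0.009 m) or (horizontal distance between ball1 and pocket2 below 0.005 m and z of ball1 in the frame of pocket2 below 0.009 m)) and ((horizontal distance between ball2 and pocket0 below 0.005 m and z of ball2 in the frame of pocket0 below 0.009 m) or (horizontal distance between ball2 and pocket1 below 0.005 m and z of ball2 in the frame of pocket1 below 0.009 m) or (horizontal distance between ball2 and pocket2 below 0.005 m and z of ball2 in the frame of pocket2 below 0.009 m)) and contact force between the fingers and tube0 below 0.1 N and contact force between the fingers and tube1 below 0.1 N and contact force between the fingers and tube2 below 0.1 N and contact force between the fingers and ball0 below 0.1 N and contact force between the fingers and ball1 below 0.1 N and contact force between the fingers and ball2 below 0.1 N and value of joint valve above 0.8 rad), for 0.3 s.
3. the air lever is thrown fully back on (value of joint valve below 0.12 rad), for 0.2 s.
At the end, for the whole second after the job is handed in: Every tube present rests free and still in a lane: centre within 12 mm of the lane point, 4 mm sideways and in height, level within 0.05 rad, aligned within 0.07. Every ball present is in a pocket, within 5 mm of its middle, sunk 3 mm or more. Lever back on, below 0.15 rad (((distance between tube0 and lane0 below 0.012 m and z of tube0 in the frame of lane0 between -0.004 and 0.004 m and y of tube0 in the frame of lane0 between -0.004 and 0.004 m) or (distance between tube0 and lane1 below 0.012 m and z of tube0 in the frame of lane1 between -0.004 and 0.004 m and y of tube0 in the frame of lane1 between -0.004 and 0.004 m) or (distance between tube0 and lane2 below 0.012 m and z of tube0 in the frame of lane2 between -0.004 and 0.004 m and y of tube0 in the frame of lane2 between -0.004 and 0.004 m)) and angle between the x axis of each of tube0, tube1, tube2 and the x axis of rack, either way round below 0.07 rad and angle between tube0's own x axis and vertical between 1.521 and 1.621 rad and ((distance between tube1 and lane0 below 0.012 m and z of tube1 in the frame of lane0 between -0.004 and 0.004 m and y of tube1 in the frame of lane0 between -0.004 and 0.004 m) or (distance between tube1 and lane1 below 0.012 m and z of tube1 in the frame of lane1 between -0.004 and 0.004 m and y of tube1 in the frame of lane1 between -0.004 and 0.004 m) or (distance between tube1 and lane2 below 0.012 m and z of tube1 in the frame of lane2 between -0.004 and 0.004 m and y of tube1 in the frame of lane2 between -0.004 and 0.004 m)) and angle between tube1's own x axis and vertical between 1.521 and 1.621 rad and ((distance between tube2 and lane0 below 0.012 m and z of tube2 in the frame of lane0 between -0.004 and 0.004 m and y of tube2 in the frame of lane0 between -0.004 and 0.004 m) or (distance between tube2 and lane1 below 0.012 m and z of tube2 in the frame of lane1 between -0.004 and 0.004 m and y of tube2 in the frame of lane1 between -0.004 and 0.004 m) or (distance between tube2 and lane2 below 0.012 m and z of tube2 in the frame of lane2 between -0.004 and 0.004 m and y of tube2 in the frame of lane2 between -0.004 and 0.004 m)) and angle between tube2's own x axis and vertical between 1.521 and 1.621 rad and ((horizontal distance between ball0 and pocket0 below 0.005 m and z of ball0 in the frame of pocket0 below 0.009 m) or (horizontal distance between ball0 and pocket1 below 0.005 m and z of ball0 in the frame of pocket1 below 0.009 m) or (horizontal distance between ball0 and pocket2 below 0.005 m and z of ball0 in the frame of pocket2 below 0.009 m)) and ((horizontal distance between ball1 and pocket0 below 0.005 m and z of ball1 in the frame of pocket0 below 0.009 m) or (horizontal distance between ball1 and pocket1 below 0.005 m and z of ball1 in the frame of pocket1 below 0.009 m) or (horizontal distance between ball1 and pocket2 below 0.005 m and z of ball1 in the frame of pocket2 below 0.009 m)) and ((horizontal distance between ball2 and pocket0 below 0.005 m and z of ball2 in the frame of pocket0 below 0.009 m) or (horizontal distance between ball2 and pocket1 below 0.005 m and z of ball2 in the frame of pocket1 below 0.009 m) or (horizontal distance between ball2 and pocket2 below 0.005 m and z of ball2 in the frame of pocket2 below 0.009 m)) and contact force between the fingers and tube0 below 0.1 N and contact force between the fingers and tube1 below 0.1 N and contact force between the fingers and tube2 below 0.1 N and contact force between the fingers and ball0 below 0.1 N and contact force between the fingers and ball1 below 0.1 N and contact force between the fingers and ball2 below 0.1 N and linear speed of each of tube0, tube1, tube2, ball0, ball1, ball2 below 0.02 m/s and value of joint valve below 0.15 rad); the robot touches nothing.
It fails at once if a glass tube is squeezed: more than about 45 N on each finger (contact force between the fingers and tube0 above 90 N or contact force between the fingers and tube1 above 90 N or contact force between the fingers and tube2 above 90 N).
It fails at once if a glass tube is dropped (falls free faster than 0.5 m/s, about 12 mm), or pressed into the rack or on the mat with over 40 N (contact force between any of tube0, tube1, tube2 and rack above 40 N or contact force between any of tube0, tube1, tube2 and mat above 40 N or (linear speed of tube0 above 0.5 m/s and contact force between the fingers and tube0 below 1 N) or (linear speed of tube1 above 0.5 m/s and contact force between the fingers and tube1 below 1 N) or (linear speed of tube2 above 0.5 m/s and contact force between the fingers and tube2 below 1 N)).
It fails at once if a ball is pushed or squeezed with more than 12 N (contact force between the fingers and ball0 above 12 N or contact force between the fingers and ball1 above 12 N or contact force between the fingers and ball2 above 12 N).
It fails at once if a ball is lifted off the tray (height (world z) of any of ball0, ball1, ball2 above 0.05 m).
It fails at once if a bystander is disturbed (moved over 30 mm) (distance of any of plug, bottle, driver, gauge_block, weight, dish from where it was at the start of the episode above 0.03 m).
Of tube0, tube1, tube2 only 2 to 3 are there at a start; the rules pass over those that are not, and their reading is None.
Of ball0, ball1, ball2 only 2 to 3 are there at a start; the rules pass over those that are not, and their reading is None.
At some moment in a run one of ball0, ball1, ball2 may be knocked a few centimetres aside while the robot is not near it.
It also fails if it takes over 210 s, if anything falls off the work surface, if the arm or the gripper's body presses on something with over 40 N, if the wrist force passes 120 N, or if a joint passes its speed limit or range.

## Working session

There is one attempt and no reset: what is moved stays moved. The work goes in short steps, Python scripts to look and compute and a tool call to move; the robot and the scene stay as the last step left them, time stands still between calls to the robot, and variables do not carry over. Pictures are saved under pics/ and viewed, about 12 in all and at most 16, crops included, and the job is handed in when it is done.

Besides the shell and the picture viewer there is one more tool, called after ">>>" by a JSON object that holds its "name" and its "arguments", one argument or row to a line. move_arm: Moves the arm, as the interface text tells. Its arguments: {"type":"object","properties":{"targets":{"type":"array"},"newtons":{"type":"number"}},"required":["targets"]}

```bash
mkdir -p pics
cat > h.py <<'E'
import numpy as np, cv2
from scipy.spatial.transform import Rotation as R
from station import get_state, eyes, arm
def cam(n):
    c=eyes.camera(n); c['R']=cv2.Rodrigues(np.array(c['rvec'],float))[0]; c['t']=np.array(c['tvec'],float).ravel(); c['K']=np.array(c['mtx'],float); c['C']=-c['R'].T@c['t']; return c
def ray(c,uv):
    return c['R'].T@np.linalg.solve(c['K'],np.array([uv[0],uv[1],1.]))
def plane(c,uv,z):
    d=ray(c,uv); return c['C']+d*(z-c['C'][2])/d[2]
def proj(c,p):
    q=c['K']@(c['R']@np.asarray(p,float)+c['t']); return q[:2]/q[2]
def save(c,n,box=None,s=1.5):
    im=c['color'][:,:,::-1]
    if box: im=im[box[1]:box[3],box[0]:box[2]]
    cv2.imwrite('pics/'+n,cv2.resize(im,None,fx=s,fy=s,interpolation=cv2.INTER_CUBIC))
def rot(s):
    w,x,y,z=s['tcp_rot']; return R.from_quat([x,y,z,w]).as_matrix()
def totool(s,dw): return rot(s).T@np.asarray(dw,float)
E
python3 - <<'E'
from h import *
s=get_state();print(s['clock'],s['tool_pos'],rot(s).round(3),s['finger_gap'])
for n in('top','scene'):
    c=cam(n);save(c,n+'0.png');print(n,c['C'],c['K'][0,0])
E
```

```text
0.0 [ 0.24770243 -0.57343264  0.24952565] [[ 0.397 -0.001  0.918]
 [-0.918  0.001  0.397]
 [-0.001 -1.    -0.   ]] 0.9970136179715172
top [ 0.42597867 -0.01405805  0.9129119 ] 353.60190964266286
scene [ 1.22303268 -0.52313888  0.84446115] 464.940458088066
```

View pics/top0.png

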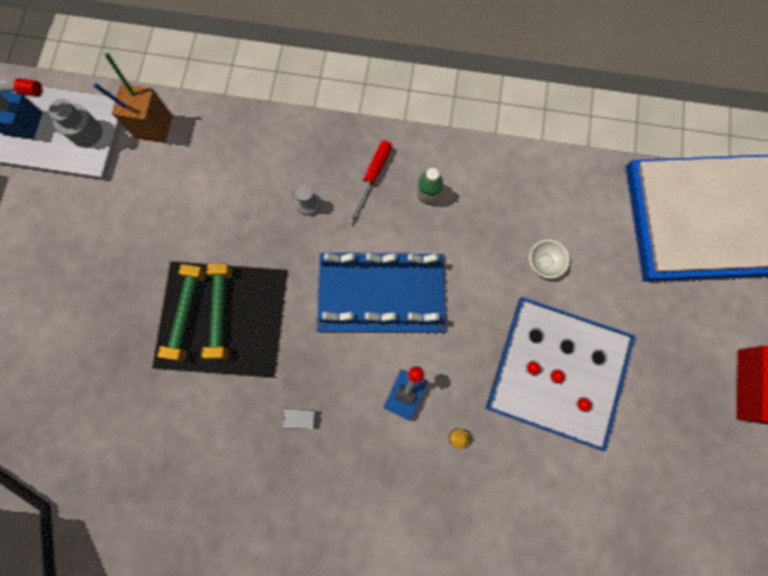

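View pics/scene0.png

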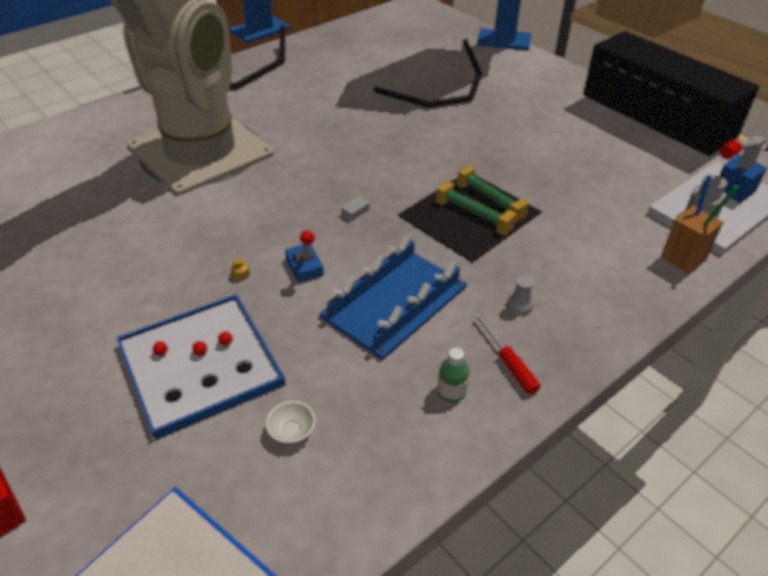

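The top view shows two tubes on the mat (middles near (180,312) and (216,312)), the rack at (382,292), and the lever knob at (416,374). It also shows three balls at (533,368), (558,377) and (585,405), and free pockets at (536,336), (568,347) and (599,357). The scene view agrees: the lever leans to one side, with its knob at (307,238).

```bash
cat >> h.py <<'E'
def blobs(m,amin=15):
    n,l,st,ce=cv2.connectedComponentsWithStats(m.astype(np.uint8))
    return [(st[i,4],ce[i],l==i) for i in range(1,n) if st[i,4]>=amin]
def hsv(c): 
    h=cv2.cvtColor(c['color'],cv2.COLOR_RGB2HSV).astype(int); return h[...,0],h[...,1],h[...,2]
def redm(c):
    H,S,V=hsv(c); return ((H<8)|(H>172))&(S>150)&(V>90)
def tri(ca,a,cb,b):
    da=ray(ca,a);db=ray(cb,b);da/=np.linalg.norm(da);db/=np.linalg.norm(db)
    A=np.stack([da,-db],1);k=np.linalg.lstsq(A,cb['C']-ca['C'],rcond=None)[0]
    p=ca['C']+k[0]*da;q=cb['C']+k[1]*db;return (p+q)/2,np.linalg.norm(p-q)
E
python3 - <<'E'
from h import *
t=cam('top');s=cam('scene')
print('red top');
for a,c,_ in blobs(redm(t)): print(a,c.round(1),plane(t,c,.024)[:2].round(4))
print('red scene')
for a,c,_ in blobs(redm(s)): print(a,c.round(1),plane(s,c,.024)[:2].round(4))
H,S,V=hsv(t)
print('blue')
for a,c,m in blobs((H>100)&(H<120)&(S>130)&(V>50),60):
    r=cv2.minAreaRect(np.argwhere(m)[:,::-1].astype(np.float32))
    print(a,c.round(1),r); print([plane(t,p,.012)[:2].round(4).tolist() for p in cv2.boxPoints(r)])
print('gold')
for a,c,m in blobs((H>12)&(H<28)&(S>150)&(V>110),20): print(a,c.round(1),plane(t,c,.036)[:2].round(4))
print('green')
for a,c,m in blobs((H>50)&(H<85)&(S>90)&(V>40),80):
    p=np.argwhere(m)[:,::-1].astype(np.float32); vx,vy,x,y=cv2.fitLine(p,cv2.DIST_L2,0,.01,.01).ravel()
    A=plane(t,(x-15*vx,y-15*vy),.027);B=plane(t,(x+15*vx,y+15*vy),.027)
    print(a,c.round(1),plane(t,c,.027)[:2].round(4),'yaw',np.arctan2(*(B-A)[[1,0]]).round(3))
print('black')
for a,c,m in blobs((V<45),30):
    print(a,c.round(1),plane(t,c,.008)[:2].round(4))
kt=min((c for a,c,_ in blobs(redm(t))),key=lambda c:np.hypot(*(c-[277,249])))
ks=min((c for a,c,_ in blobs(redm(s))),key=lambda c:np.hypot(*(c-[205,158])))
print('knob',tri(t,kt,s,ks))
print('rackline: white saddles')
for a,c,m in blobs((S<40)&(V>150),15):
    if 200<c[0]<310 and 160<c[1]<225: print(a,c.round(1),plane(t,c,.055)[:2].round(4))
save(t,'lev.png',(245,230,325,290),8)
E
```

```text
red top
123 [15.3 57.1] [0.8928 0.7499]
230 [251.7 107. ] [0.8467 0.0687]
981 [501.6 255.8] [ 0.5507 -0.6046]
55 [355.4 245. ] [ 0.5205 -0.2455]
81 [276.7 249.3] [ 0.4794 -0.0536]
56 [371.5 250.5] [ 0.5133 -0.2863]
57 [389.2 269.3] [ 0.4747 -0.333 ]
red scene
73 [488.8  97.3] [0.7379 0.8623]
59 [204.4 157.5] [ 0.4042 -0.0075]
53 [149.7 225.4] [ 0.5218 -0.2473]
58 [106.3 231.9] [ 0.4759 -0.3343]
59 [132.5 231.8] [ 0.5139 -0.2878]
302 [346.5 246. ] [0.8553 0.0611]
165 [  5.2 329.4] [ 0.5756 -0.5967]
blue
215 [ 6.4 72.1] ((4.145946025848389, 73.27568054199219), (14.557251930236816, 24.556169509887695), 17.10272979736328)
[[0.8115, 0.7959], [0.8854, 0.7989], [0.8785, 0.7556], [0.805, 0.7533]]
1060 [444.3 160.4] ((449.0428161621094, 164.748046875), (118.14641571044922, 58.34157943725586), 40.266563415527344)
[[0.7885, -0.3026], [0.9338, -0.395], [0.753, -0.6405], [0.6196, -0.5457]]
3438 [253.7 195.8] ((254.0, 194.5), (51.0, 84.0), 90.0)
[[0.6609, 0.1451], [0.6956, -0.0743], [0.5612, -0.0924], [0.5275, 0.1201]]
434 [373.  249.1] ((374.8999938964844, 248.8000030517578), (85.06526947021484, 
[... 654 characters left out ...]
.175
black
209 [17.7 78.4] [0.8371 0.7365]
418 [113.2 202.3] [0.5333 0.3833]
3717 [156.8 215.5] [0.5171 0.2636]
40 [356.8 223.6] [ 0.5769 -0.2479]
38 [377.8 230.9] [ 0.5666 -0.3027]
38 [398.5 238.1] [ 0.5568 -0.3563]
621 [ 24.3 346.8] [0.1586 0.5074]
knob (array([ 0.47481477, -0.05110809,  0.09440298]), np.float64(0.0014188168823246132))
rackline: white saddles
463 [248.6 160.1] [0.6873 0.0503]
42 [214.6 162.2] [0.6682 0.1342]
19 [278.1 166.4] [ 0.6825 -0.0258]
32 [230.6 171.1] [0.6516 0.0902]
30 [258.7 171.2] [0.6624 0.0204]
36 [286.1 171.5] [ 0.6724 -0.0477]
34 [206.8 204.2] [0.559  0.1336]
31 [229.6 210.3] [0.553  0.0755]
32 [258.2 210.6] [0.5633 0.006 ]
35 [286.7 210.7] [ 0.5738 -0.063 ]
```

View pics/lev.png

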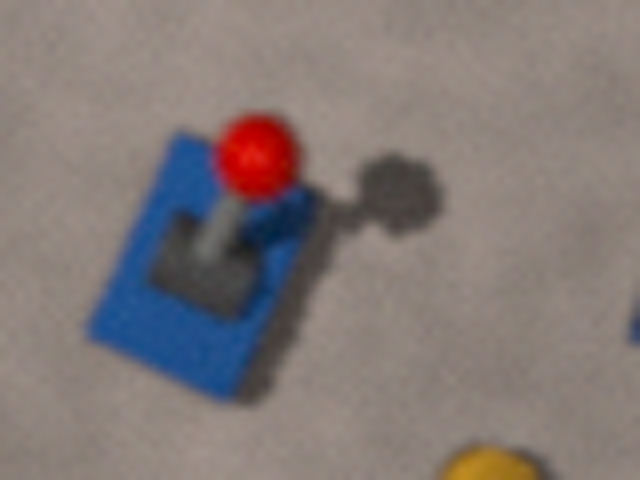

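The crop shows the lever leaning away from the robot, towards the world +x end of its base, with the knob at (255,155). Off is therefore towards the robot. I'll approach the knob from the far side with the fingers shut.

>>> {"name": "move_arm", "arguments": {
  "targets": [
    [0, -0.357, 0, 0.454, 0.686],
    [0, -0.357, 0, 0.454, 0.686],
    [0, -0.357, 0, 0.454, 0.686],
    [0, -0.357, 0, 0.454, 0.686],
    [0, -0.357, 0, 0.454, 0.686],
    [0, -0.357, 0, 0.454, 0.686],
    [0, -0.357, 0, 0.454, 0.686],
    [0, -0.357, 0, 0.454, 0.686],
    [0, -0.357, 0, 0.454, 0.686],
    [0, -0.357, 0, 0.454, 0.686],
    [0, -0.357, 0, 0.454, 0.686],
    [0, -0.357, 0, 0.454, 0.686]
  ],
  "newtons": 20
}}

```text
clock: 1.7
tool_pos: [0.5226, -0.0673, 0.2502]
tcp_rot: [-0.425, 0.426, -0.565, 0.565]
wrist_force: [-1.2, -0.4, 0.7]
finger_gap: -0.003
```

>>> {"name": "move_arm", "arguments": {
  "targets": [
    [0, 0, 0.05, 0, 0],
    [0, 0, 0.1, 0, 0],
    [0, 0, 0.15, 0, 0],
    [0, 0, 0.15, 0, 0],
    [0, 0, 0.15, -0.02, 0],
    [0, 0, 0.15, -0.035, 0],
    [0, 0, 0.15, -0.05, 0],
    [0, 0, 0.15, -0.065, 0],
    [0, 0, 0.15, -0.08, 0],
    [0, 0, 0.15, -0.09, 0],
    [0, 0, 0.15, -0.096, 0],
    [0, 0, 0.15, -0.096, 0]
  ]
}}

```text
clock: 3.2
tool_pos: [0.4305, -0.0396, 0.1003]
tcp_rot: [-0.426, 0.426, -0.564, 0.565]
wrist_force: [-0.1, 0.2, 0.7]
finger_gap: -0.002
```

```bash
cat > knob.py <<'E'
from h import *
t=cam('top');s=cam('scene')
B=np.array([.4383,-.0405])
f=lambda c:[x for a,x,_ in blobs(redm(c),8) if np.hypot(*(x-proj(c,[*B,.09])))<45]
a,b=f(t),f(s);print(a,b)
for x in a: print('top@.092',plane(t,x,.092))
for x in b: print('scene@.092',plane(s,x,.092))
if len(a)==1 and len(b)==1: print(tri(t,a[0],s,b[0]))
g=get_state();print(g['clock'],g['tool_pos'],g['wrist_force'])
E
python3 knob.py
```

```text
[] []
3.3 [ 0.43091477 -0.03964557  0.1003077 ] [-0.18286528  0.53327182 -0.20084768]
```

>>> {"name": "move_arm", "arguments": {
  "targets": [
    [0, 0, 0, -0.004, 0],
    [0, 0, 0, -0.008, 0],
    [0, 0, 0, -0.008, 0]
  ]
}}

```text
clock: 3.68
tool_pos: [0.4286, -0.0392, 0.1017]
tcp_rot: [-0.429, 0.422, -0.561, 0.568]
wrist_force: [27.5, -8.9, -20.7]
finger_gap: -0.001
```

>>> {"name": "move_arm", "arguments": {
  "targets": [
    [0, 0, 0, 0.015, 0],
    [0, 0, 0, 0.03, 0],
    [0.5, 0, -0.05, 0.03, 0],
    [0.5, 0, -0.11, 0.03, 0],
    [0.5, -0.06, -0.13, 0.03, 0],
    [0.5, -0.12, -0.13, 0.03, -0.1],
    [0.5, -0.18, -0.13, 0.03, -0.2],
    [0.5, -0.24, -0.13, 0.03, -0.28],
    [0.5, -0.24, -0.13, 0.03, -0.28]
  ]
}}

```text
clock: 4.8
tool_pos: [0.5174, 0.1904, 0.2297]
tcp_rot: [0.503, -0.502, 0.499, -0.496]
wrist_force: [-0.7, -0.5, -0.5]
finger_gap: 0.502
```

```bash
python3 knob.py
cat > tubes.py <<'E'
from h import *
t=cam('top');s=cam('scene');g=get_state()
print('tool',g['tool_pos'].round(4) if hasattr(g['tool_pos'],'round') else g['tool_pos'],'psi',np.arctan2(rot(g)[1,2],rot(g)[0,2]).round(3))
for nm,c,lo in(('top',t,60),('scene',s,60)):
    H,S,V=hsv(c)
    for a,x,m in blobs((H>50)&(H<85)&(S>90)&(V>40),lo):
        p=np.argwhere(m)[:,::-1].astype(np.float32); vx,vy,x0,y0=cv2.fitLine(p,cv2.DIST_L2,0,.01,.01).ravel()
        for z in (.021,.055):
            A=plane(c,(x0-15*vx,y0-15*vy),z);B=plane(c,(x0+15*vx,y0+15*vy),z);d=(B-A)*np.sign(B[0]-A[0])
            print(nm,a,x.round(1),'z',z,plane(c,x,z)[:2].round(4),'yaw',np.arctan2(d[1],d[0]).round(3))
    for a,x,m in blobs((H>12)&(H<28)&(S>150)&(V>110),20): print(nm,'gold',x.round(1),plane(c,x,.032)[:2].round(4))
E
python3 tubes.py
```

```text
[array([263.74117647, 278.05882353])] [array([195.43859649, 142.1754386 ])]
top@.092 [ 0.40744456 -0.03112546  0.092     ]
scene@.092 [ 0.40785368 -0.03291741  0.092     ]
(array([ 0.40707404, -0.03169412,  0.09094161]), np.float64(0.0012940074326964375))
4.9 [0.51782309 0.18542708 0.22961001] [-0.68180302 -0.7167848  -0.43876429]
tool [0.518  0.1838 0.23  ] psi -0.0
top 113 [286.2 123.8] z 0.021 [ 0.8142 -0.0307] yaw 1.426
top 113 [286.2 123.8] z 0.055 [ 0.7994 -0.0301] yaw 1.426
top gold [88.3 68.6] [0.8855 0.5326]
top gold [91.3 59. ] [0.9159 0.5321]
top gold [303.1 293.3] [ 0.3858 -0.131 ]
scene 213 [326.2 127.1] z 0.021 [0.5161 0.3507] yaw 0.013
scene 213 [326.2 127.1] z 0.055 [0.5453 0.3146] yaw 0.013
scene 61 [483.1 133. ] z 0.021 [0.8252 0.6826] yaw -1.413
scene 61 [483.1 133. ] z 0.055 [0.8417 0.6328] yaw -1.413
scene 254 [315.5 136.9] z 0.021 [0.5292 0.2928] yaw 0.181
scene 254 [315.5 136.9] z 0.055 [0.5579 0.2591] yaw 0.181
scene 179 [302.1 248.7] z 0.021 [ 0.7959 -0.0192] yaw 0.784
scene 179 [302.1 248.7] z 0.055 [ 0.8136 -0.04  ] yaw 0.784
scene gold [310.8 113.6] [0.4494 0.3517]
scene gold [296.9 124.3] [0.4619 0.2822]
scene gold [345.8 135.9] [0.5897 0.3516]
scene gold [462.2 146.7] [0.8272 0.5648]
scene gold [338.1 143.7] [0.5997 0.3089]
scene gold [474.8 150. ] [0.8572 0.5788]
```

The lever is at off: the knob is at (0.407, -0.032), which puts it at about 1.0 rad. Next is the inner tube.

>>> {"name": "move_arm", "arguments": {
  "targets": [
    [0.5, -0.055, 0, 0.013, -0.088],
    [0.5, -0.112, 0, 0.013, -0.176],
    [0.5, -0.112, 0.05, 0.013, -0.176],
    [0.5, -0.112, 0.1, 0.013, -0.176],
    [0.5, -0.112, 0.13, 0.013, -0.176],
    [0.5, -0.112, 0.13, 0.013, -0.176],
    [0.5, -0.112, 0.13, 0.013, -0.176]
  ]
}}

```text
clock: 5.88
tool_pos: [0.5316, 0.2968, 0.102]
tcp_rot: [0.543, -0.542, 0.454, -0.454]
wrist_force: [0.0, -1.7, 0.0]
finger_gap: 0.503
```

```bash
cat > tool.py <<'E'
from h import *
import sys
g=get_state();M=rot(g);p=np.array(g['tool_pos']);psi=np.arctan2(M[1,2],M[0,2])
print(g['clock'],p.round(4),'psi',psi.round(4),'F',np.round(g['wrist_force'],1),'gap',round(g['finger_gap'],3),'tilt',M[:,1].round(3))
if len(sys.argv)>4:
    T=np.array(list(map(float,sys.argv[1:5]))); print('shift',(M.T@(T[:3]-p)).round(4),'turn',round(psi-T[3],3))
E
python3 tool.py .531 .295 .028 .176
```

```text
5.875 [0.5316 0.2968 0.102 ] psi 0.1764 F [ 0.  -1.7  0. ] gap 0.503 tilt [ 0.002  0.001 -1.   ]
shift [ 0.0017  0.074  -0.0011] turn 0.0
```

>>> {"name": "move_arm", "arguments": {
  "targets": [
    [0.5, 0.002, 0.03, 0, 0],
    [0.5, 0.002, 0.055, 0, 0],
    [0.5, 0.002, 0.072, 0, 0],
    [0.5, 0.002, 0.073, 0, 0],
    [0.35, 0.002, 0.073, 0, 0],
    [0.27, 0.002, 0.073, 0, 0],
    [0.2, 0.002, 0.073, 0, 0],
    [0.15, 0.002, 0.073, 0, 0],
    [0.1, 0.002, 0.073, 0, 0],
    [0.1, 0.002, 0.073, 0, 0]
  ],
  "newtons": 25
}}

```text
clock: 7.12
tool_pos: [0.5315, 0.2955, 0.0284]
tcp_rot: [0.543, -0.542, 0.453, -0.454]
wrist_force: [-0.7, -0.3, 6.7]
finger_gap: 0.225
```

>>> {"name": "move_arm", "arguments": {
  "targets": [
    [0.1, 0, -0.01, 0, 0],
    [0.1, 0, -0.04, 0, 0],
    [0.1, 0, -0.08, 0, 0],
    [0.1, 0.03, -0.1, 0.005, 0],
    [0.1, 0.08, -0.1, 0.01, 0.01],
    [0.1, 0.135, -0.1, 0.015, 0.028],
    [0.1, 0.19, -0.1, 0.02, 0.028],
    [0.1, 0.245, -0.1, 0.025, 0.028],
    [0.1, 0.295, -0.1, 0.029, 0.028],
    [0.1, 0.335, -0.1, 0.029, 0.028],
    [0.1, 0.361, -0.1, 0.029, 0.028],
    [0.1, 0.361, -0.1, 0.029, 0.028]
  ]
}}

```text
clock: 8.62
tool_pos: [0.6234, -0.058, 0.1274]
tcp_rot: [-0.535, 0.535, -0.462, 0.462]
wrist_force: [0.0, 0.5, -1.5]
finger_gap: 0.22
```

```bash
python3 tool.py .623 -.0555 .062 .148
python3 - <<'E'
from h import *
s=cam('scene');t=cam('top')
H,S,V=hsv(s)
for a,c,m in blobs((S<60)&(V>140),8):
    if 200<c[0]<320 and 150<c[1]<240: print('white',a,c.round(1),plane(s,c,.052)[:2].round(4))
for a,c,m in blobs((H>50)&(H<85)&(S>90)&(V>40),60): print('green',a,c.round(1))
save(s,'hover.png',(190,100,330,245),5)
E
```

```text
8.625 [ 0.6234 -0.058   0.1274] psi 0.1457 F [ 0.   0.5 -1.5] gap 0.22 tilt [-0.    -0.001 -1.   ]
shift [-0.0025  0.0654 -0.    ] turn -0.002
white 10 [291.7 183.6] [0.6496 0.0836]
white 36 [282. 193.] [0.6587 0.043 ]
white 11 [274.8 198.4] [0.6612 0.0174]
white 37 [258.4 213.1] [ 0.6726 -0.0436]
green 220 [326.5 127.4]
green 60 [483.  133.2]
green 152 [247.5 188.5]
green 178 [302.1 248.7]
```

View pics/hover.png

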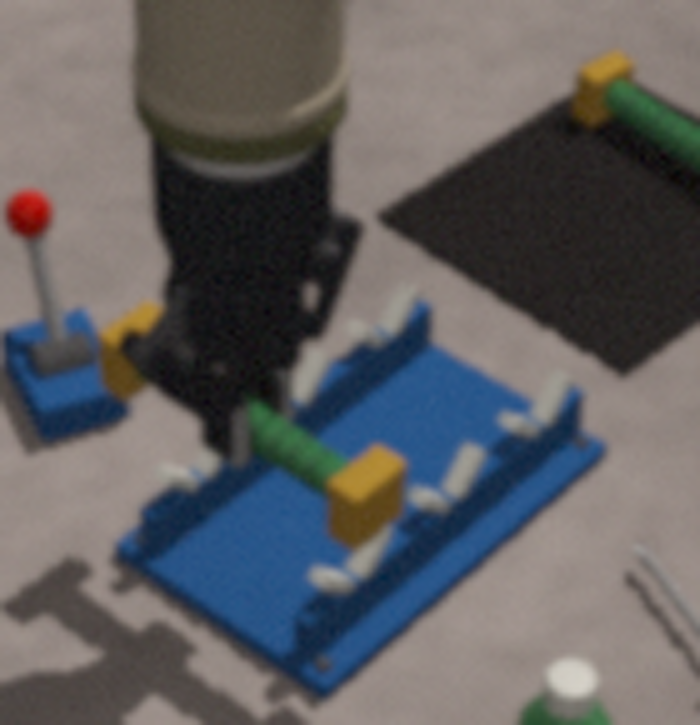

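The tube hangs level above the outer lane. The far notch's tips are at about (312,575) and (388,525) in the crop, and the plate's corners are at (122,550), (325,690) and (603,450). The lever knob, at (28,212), is still at off.

Run:
```python
from h import *
s=cam('scene')
f=lambda u,v:(u/5+190-.4,v/5+100-.4)
for n,u,v,z in [('tipmid -y far',350,550,.061),('tipmid mid far',447,474,.061),('tipmid +y far',533,403,.061),('c1',122,548,.012),('c2',322,683,.012),('c3',603,445,.012)]:
    print(n,plane(s,f(u,v),z)[:2].round(4))
c=np.array([plane(s,f(*q),.012)[:2] for q in((122,548),(603,445))]).mean(0);print('plate centre',c)
```

```text
tipmid -y far [ 0.6724 -0.0399]
tipmid mid far [0.664  0.0278]
tipmid +y far [0.6543 0.0935]
c1 [ 0.566 -0.095]
c2 [ 0.6939 -0.0742]
c3 [0.6643 0.1381]
plate centre [0.61514543 0.02158324]
```

>>> {"name": "move_arm", "arguments": {
  "targets": [
    [0.1, -0.006, 0.015, 0, 0],
    [0.1, -0.006, 0.035, 0, 0],
    [0.1, -0.006, 0.048, 0, 0],
    [0.1, -0.006, 0.053, 0, 0],
    [0.1, -0.006, 0.057, 0, 0],
    [0.1, -0.006, 0.06, 0, 0],
    [0.1, -0.006, 0.06, 0, 0]
  ]
}}

```text
clock: 9.65
tool_pos: [0.6228, -0.0488, 0.0678]
tcp_rot: [0.536, -0.536, 0.461, -0.461]
wrist_force: [0.1, 1.5, -0.0]
finger_gap: 0.221
```

>>> {"name": "move_arm", "arguments": {
  "targets": [
    [0.1, 0.0025, 0.001, 0, 0],
    [0.1, 0.0025, 0.002, 0, 0],
    [0.1, 0.0025, 0.003, 0, 0],
    [0.1, 0.0025, 0.003, 0, 0]
  ]
}}

```text
clock: 10.15
tool_pos: [0.6231, -0.0487, 0.0671]
tcp_rot: [0.537, -0.536, 0.461, -0.46]
wrist_force: [-12.2, 7.1, 23.8]
finger_gap: 0.226
```

>>> {"name": "move_arm", "arguments": {
  "targets": [
    [0.1, 0, -0.006, 0, 0],
    [0.1, 0, -0.01, 0, 0],
    [0.1, 0, -0.01, 0, 0]
  ]
}}

```text
clock: 10.52
tool_pos: [0.623, -0.0522, 0.0744]
tcp_rot: [-0.536, 0.536, -0.461, 0.462]
wrist_force: [0.5, -0.7, -1.5]
finger_gap: 0.218
```

```bash
python3 tool.py
python3 - <<'E'
from h import *
s=cam('scene');t=cam('top');a=s['color'][140:225,190:300];b=t['color'][140:240,240:340]
a=cv2.resize(a,(660,510),interpolation=cv2.INTER_CUBIC);save(s,'near.png',(205,145,305,235),7)
H,S,V=hsv(s)
for a,x,m in blobs((H>12)&(H<28)&(S>150)&(V>110),20): print('gold',a,x.round(1),plane(s,x,.066)[:2].round(4))
E
```

```text
10.525 [ 0.623  -0.0522  0.0744] psi 0.1491 F [ 0.5 -0.7 -1.5] gap 0.218 tilt [ 0. -0. -1.]
gold 34 [310.8 113.7] [0.482  0.3149]
gold 48 [345.9 136.1] [0.6168 0.3147]
gold 176 [461.9 146.9] [0.8436 0.5183]
gold 58 [474.7 150.2] [0.8728 0.5319]
gold 65 [159.9 177.8] [ 0.4392 -0.1626]
gold 54 [219.2 180.6] [ 0.5396 -0.0564]
gold 85 [264.5 210.4] [ 0.6849 -0.0359]
```

View pics/near.png

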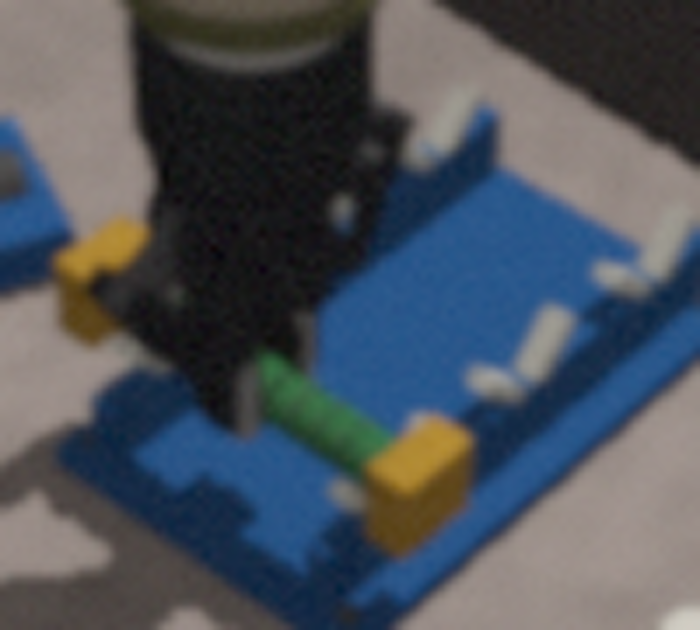

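The tube's far block is at (415,485) over the notch, and the near block is at (95,280), just outside the near notch. The contact force pointed towards +y, so the lane lies about 5 mm further that way. I'll shift and lower again.

>>> {"name": "move_arm", "arguments": {
  "targets": [
    [0.1, -0.0055, 0, -0.0025, 0],
    [0.1, -0.0055, 0.005, -0.0025, 0],
    [0.1, -0.0055, 0.008, -0.0025, 0],
    [0.1, -0.0055, 0.0095, -0.0025, 0],
    [0.1, -0.0055, 0.0105, -0.0025, 0],
    [0.1, -0.0055, 0.0105, -0.0025, 0]
  ]
}}

```text
clock: 11.38
tool_pos: [0.6197, -0.0459, 0.0643]
tcp_rot: [0.536, -0.536, 0.461, -0.461]
wrist_force: [-3.1, 2.9, 5.2]
finger_gap: 0.222
```

>>> {"name": "move_arm", "arguments": {
  "targets": [
    [0.3, 0, 0, 0, 0],
    [0.4, 0, 0, 0, 0],
    [0.5, 0, 0, 0, 0],
    [0.5, 0, 0, 0, 0]
  ]
}}

```text
clock: 11.88
tool_pos: [0.6196, -0.0467, 0.0637]
tcp_rot: [-0.536, 0.536, -0.461, 0.461]
wrist_force: [-0.1, 0.1, -0.1]
finger_gap: 0.498
```

>>> {"name": "move_arm", "arguments": {
  "targets": [
    [0.5, 0, -0.03, 0, 0],
    [0.5, 0, -0.08, 0, 0],
    [0.5, -0.05, -0.1, 0, 0],
    [0.5, -0.11, -0.1, 0, 0],
    [0.5, -0.17, -0.1, 0, 0],
    [0.5, -0.23, -0.1, 0, 0],
    [0.5, -0.23, -0.1, 0, 0],
    [0.5, -0.23, -0.1, 0, 0]
  ]
}}

```text
clock: 12.88
tool_pos: [0.5854, 0.1804, 0.1637]
tcp_rot: [-0.536, 0.536, -0.461, 0.461]
wrist_force: [0.5, 0.0, -0.6]
finger_gap: 0.494
```

```bash
python3 tool.py .5185 .3525 .12 .005; python3 tubes.py | grep -v 0.021
python3 - <<'E'
from h import *
s=cam('scene');save(s,'seat1.png',(205,145,305,235),7)
E
```

```text
12.875 [0.5854 0.1804 0.1637] psi 0.1499 F [ 0.5  0.  -0.6] gap 0.494 tilt [ 0.    -0.001 -1.   ]
shift [-0.1802  0.0436 -0.0404] turn 0.145
tool [0.5858 0.1791 0.1636] psi 0.147
top 116 [286.1 123.9] z 0.055 [ 0.7991 -0.03  ] yaw 1.445
top 363 [281.6 191.7] z 0.055 [ 0.6192 -0.044 ] yaw 0.143
top gold [88.2 68.5] [0.8859 0.5329]
top gold [91.3 59. ] [0.9159 0.5321]
top gold [280.  162.7] [ 0.7    -0.0296]
top gold [108.4 234.8] [0.4487 0.3646]
top gold [305.6 291.9] [ 0.39   -0.1363]
scene 191 [327.9 128.2] z 0.055 [0.5519 0.3145] yaw -0.012
scene 324 [242.2 199.2] z 0.055 [ 0.6163 -0.0462] yaw 0.16
scene 180 [302.2 248.7] z 0.055 [ 0.8136 -0.0399] yaw 0.77
scene gold [345.8 136.1] [0.5902 0.3512]
scene gold [462.  146.8] [0.827  0.5638]
scene gold [474.7 150.2] [0.8575 0.578 ]
scene gold [160.  177.7] [ 0.4048 -0.1465]
scene gold [267.9 210.2] [ 0.6661 -0.0079]
```

View pics/seat1.png

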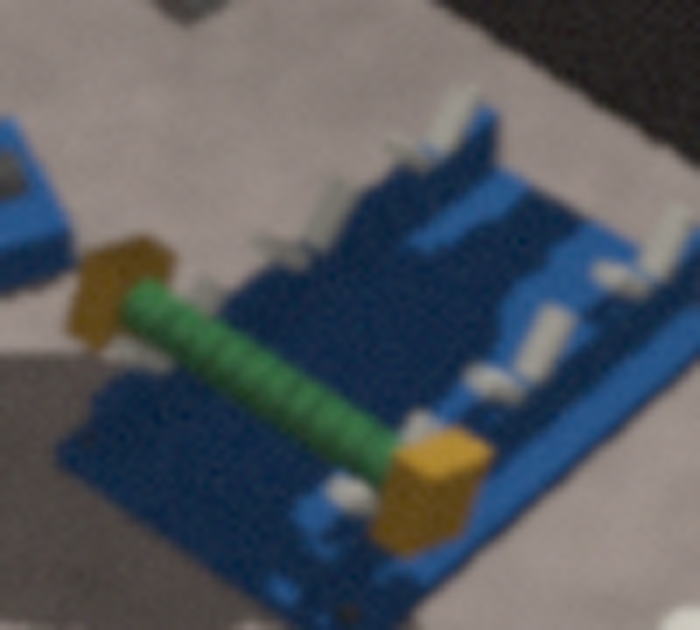

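The tube lies in the lane: its blocks at (120,290) and (435,490) are both outside the notches, and the rings run level. Next is the outer tube.

>>> {"name": "move_arm", "arguments": {
  "targets": [
    [0.5, -0.055, 0, -0.012, 0.05],
    [0.5, -0.11, 0, -0.025, 0.1],
    [0.5, -0.165, 0.02, -0.04, 0.145],
    [0.5, -0.1815, 0.05, -0.04, 0.145],
    [0.5, -0.1815, 0.08, -0.04, 0.145],
    [0.5, -0.1815, 0.08, -0.04, 0.145]
  ]
}}

```text
clock: 13.78
tool_pos: [0.5181, 0.3524, 0.0816]
tcp_rot: [-0.499, 0.502, -0.499, 0.499]
wrist_force: [0.7, -0.8, 0.1]
finger_gap: 0.501
```

```bash
python3 tool.py .5185 .3525 .028 .005; python3 -c "
from h import *
t=cam('top');s=cam('scene');print(tri(t,(281.6,191.7),s,(242.2,199.2)))"
```

```text
13.775 [0.5181 0.3524 0.0816] psi 0.0033 F [ 0.7 -0.8  0.1] gap 0.501 tilt [-0.003 -0.003 -1.   ]
shift [-0.0002  0.0536  0.0005] turn -0.002
(array([ 0.61790812, -0.04535058,  0.05614018]), np.float64(0.003508619692115941))
```

>>> {"name": "move_arm", "arguments": {
  "targets": [
    [0.5, 0, 0.025, 0, 0],
    [0.5, 0, 0.045, 0, 0],
    [0.5, 0, 0.0535, 0, 0],
    [0.5, 0, 0.0535, 0, 0],
    [0.35, 0, 0.0535, 0, 0],
    [0.27, 0, 0.0535, 0, 0],
    [0.2, 0, 0.0535, 0, 0],
    [0.15, 0, 0.0535, 0, 0],
    [0.1, 0, 0.0535, 0, 0],
    [0.1, 0, 0.0535, 0, 0]
  ],
  "newtons": 25
}}

```text
clock: 15.12
tool_pos: [0.519, 0.3546, 0.031]
tcp_rot: [0.501, -0.501, 0.499, -0.499]
wrist_force: [-0.2, -1.9, 6.1]
finger_gap: 0.228
```

>>> {"name": "move_arm", "arguments": {
  "targets": [
    [0.1, 0, -0.01, 0, 0],
    [0.1, 0, -0.04, 0, 0],
    [0.1, 0, -0.08, 0, 0],
    [0.1, 0.03, -0.1, 0.01, -0.03],
    [0.1, 0.08, -0.1, 0.02, -0.06],
    [0.1, 0.13, -0.1, 0.035, -0.1],
    [0.1, 0.18, -0.1, 0.05, -0.13],
    [0.1, 0.22, -0.1, 0.065, -0.145],
    [0.1, 0.25, -0.1, 0.08, -0.145],
    [0.1, 0.2635, -0.1, 0.08, -0.145],
    [0.1, 0.2635, -0.1, 0.08, -0.145],
    [0.1, 0.2635, -0.1, 0.08, -0.145]
  ]
}}

```text
clock: 16.62
tool_pos: [0.5992, 0.0932, 0.1305]
tcp_rot: [0.537, -0.536, 0.461, -0.46]
wrist_force: [-0.1, 0.3, -0.8]
finger_gap: 0.226
```

```bash
python3 tool.py .600 .090 .066 .148
```

```text
16.625 [0.5992 0.0932 0.1305] psi 0.152 F [-0.1  0.3 -0.8] gap 0.226 tilt [-0.     0.001 -1.   ]
shift [0.0033 0.0645 0.0003] turn 0.004
```

>>> {"name": "move_arm", "arguments": {
  "targets": [
    [0.1, 0.001, 0.02, 0, 0.003],
    [0.1, 0.001, 0.04, 0, 0.003],
    [0.1, 0.001, 0.053, 0, 0.003],
    [0.1, 0.001, 0.058, 0, 0.003],
    [0.1, 0.001, 0.06, 0, 0.003],
    [0.1, 0.001, 0.062, 0, 0.003],
    [0.1, 0.001, 0.062, 0, 0.003]
  ]
}}

```text
clock: 17.5
tool_pos: [0.6004, 0.0908, 0.069]
tcp_rot: [0.536, -0.535, 0.462, -0.462]
wrist_force: [-0.7, 2.1, 1.4]
finger_gap: 0.217
```

>>> {"name": "move_arm", "arguments": {
  "targets": [
    [0.1, 0, 0.001, 0, 0],
    [0.1, 0, 0.002, 0, 0],
    [0.1, 0, 0.003, 0, 0],
    [0.1, 0, 0.003, 0, 0]
  ]
}}

```text
clock: 18.0
tool_pos: [0.6009, 0.0921, 0.0675]
tcp_rot: [0.537, -0.535, 0.461, -0.462]
wrist_force: [-4.5, 3.4, 14.7]
finger_gap: 0.219
```

>>> {"name": "move_arm", "arguments": {
  "targets": [
    [0.1, 0, -0.003, 0, 0],
    [0.1, -0.0025, -0.003, 0, 0],
    [0.1, -0.0025, -0.001, 0, 0],
    [0.1, -0.0025, 0, 0, 0],
    [0.1, -0.0025, 0.001, 0, 0],
    [0.1, -0.0025, 0.001, 0, 0]
  ]
}}

```text
clock: 18.75
tool_pos: [0.6001, 0.0941, 0.0655]
tcp_rot: [0.536, -0.535, 0.462, -0.462]
wrist_force: [-4.2, 3.2, 12.1]
finger_gap: 0.219
```

>>> {"name": "move_arm", "arguments": {
  "targets": [
    [0.3, 0, 0, 0, 0],
    [0.4, 0, 0, 0, 0],
    [0.5, 0, 0, 0, 0],
    [0.5, 0, 0, 0, 0],
    [0.5, 0, -0.03, 0, 0],
    [0.5, 0, -0.08, 0, 0],
    [0.5, -0.05, -0.1, 0, 0],
    [0.5, -0.1, -0.1, 0, 0],
    [0.5, -0.15, -0.1, 0, 0],
    [0.12, -0.15, -0.1, 0, 0],
    [0.12, -0.15, -0.1, 0, 0]
  ]
}}

```text
clock: 20.12
tool_pos: [0.5779, 0.2406, 0.164]
tcp_rot: [-0.535, 0.536, -0.462, 0.462]
wrist_force: [0.3, -1.1, -0.9]
finger_gap: 0.123
```

```bash
cat > check.py <<'E'
from h import *
import sys
t=cam('top');s=cam('scene')
def greens(c):
    H,S,V=hsv(c);o=[]
    for a,x,m in blobs((H>50)&(H<85)&(S>90)&(V>40),80):
        p=plane(c,x,.055)[:2]
        if .53<p[0]<.69 and -.12<p[1]<.15:
            v=cv2.fitLine(np.argwhere(m)[:,::-1].astype(np.float32),cv2.DIST_L2,0,.01,.01).ravel()
            d=plane(c,x+15*v[:2],.055)-plane(c,x-15*v[:2],.055);o.append((x,np.arctan(d[1]/d[0]).round(3)))
    return sorted(o,key=lambda q:plane(c,q[0],.055)[1])
g,k=greens(t),greens(s)
for a,b in zip(g,k): print('tube',tri(t,a[0],s,b[0]),a[1],b[1])
def red(c): return sorted([plane(c,x,.024)[:2] for a,x,m in blobs(redm(c),20) if .4<plane(c,x,.024)[0]<.63 and -.43<plane(c,x,.024)[1]<-.18],key=lambda p:-p[1])
print('balls top',np.round(red(t),4).tolist());print('balls scene',np.round(red(s),4).tolist())
H,S,V=hsv(s)
for a,x,m in blobs(V<60,15):
    p=plane(s,x,.009)
    if .5<p[0]<.62 and -.4<p[1]<-.2: print('pocket scene',a,p[:2].round(4))
if len(sys.argv)>1: save(s,sys.argv[1]+'.png',(60,140,330,290),2.9)
E
python3 check.py rack2; python3 tool.py
```

```text
tube (array([ 0.61809478, -0.04529498,  0.05606483]), np.float64(0.0033465153040515834)) 0.142 0.154
tube (array([0.60003791, 0.09274719, 0.05664201]), np.float64(0.0057750342173316285)) 0.141 0.14
balls top [[0.5205, -0.2455], [0.5133, -0.2863], [0.4747, -0.333]]
balls scene [[0.5218, -0.2474], [0.5141, -0.2879], [0.4759, -0.3343]]
pocket scene 37 [ 0.5781 -0.2502]
pocket scene 39 [ 0.5675 -0.3033]
pocket scene 46 [ 0.5574 -0.3584]
20.225 [0.5783 0.2395 0.1641] psi 0.1446 F [-0.4 -0.5 -0.1] gap 0.114 tilt [ 0.    -0.001 -1.   ]
```

View pics/rack2.png

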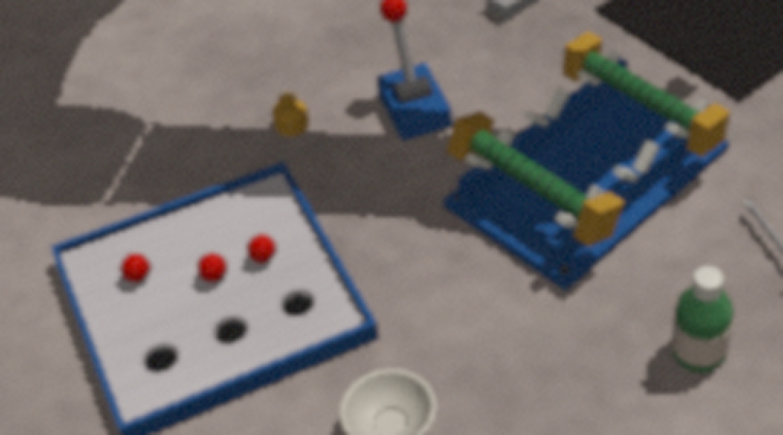

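Both tubes lie level in their lanes, 139 mm apart at an axis height of 56 mm. The balls, at (135,267), (211,267) and (261,248), and the three pockets are unchanged. I'll push with the two nearly shut fingertips, which form a notch that holds the ball centred.

>>> {"name": "move_arm", "arguments": {
  "targets": [
    [0.12, 0.06, 0, -0.02, 0],
    [0.12, 0.11, 0, -0.04, 0.05],
    [0.12, 0.165, 0, -0.06, 0.1],
    [0.12, 0.22, 0, -0.08, 0.15],
    [0.12, 0.275, 0, -0.1, 0.189],
    [0.12, 0.33, 0, -0.12, 0.189],
    [0.12, 0.385, 0, -0.14, 0.189],
    [0.12, 0.43, 0, -0.155, 0.189],
    [0.12, 0.466, 0, -0.163, 0.189],
    [0.12, 0.466, 0.06, -0.163, 0.189],
    [0.12, 0.466, 0.08, -0.163, 0.189],
    [0.12, 0.466, 0.08, -0.163, 0.189]
  ]
}}

```text
clock: 21.72
tool_pos: [0.483, -0.2443, 0.083]
tcp_rot: [0.488, -0.489, 0.512, -0.51]
wrist_force: [0.4, -0.1, 1.8]
finger_gap: 0.117
```

```bash
python3 tool.py .484 -.245 .037 -.044
```

```text
21.725 [ 0.483  -0.2443  0.083 ] psi -0.0441 F [ 0.4 -0.1  1.8] gap 0.117 tilt [-0.003  0.001 -1.   ]
shift [0.0007 0.046  0.0011] turn -0.0
```

>>> {"name": "move_arm", "arguments": {
  "targets": [
    [0.12, 0.0005, 0.025, 0, 0],
    [0.12, 0.0005, 0.04, 0, 0],
    [0.12, 0.0005, 0.046, 0, 0],
    [0.12, 0.0005, 0.046, 0, 0],
    [0.12, 0.0005, 0.046, 0.005, 0],
    [0.12, 0.0005, 0.046, 0.01, 0],
    [0.12, 0.0005, 0.046, 0.014, 0],
    [0.12, 0.0005, 0.046, 0.018, 0],
    [0.12, 0.0005, 0.046, 0.022, 0],
    [0.12, 0.0005, 0.046, 0.026, 0],
    [0.12, 0.0005, 0.046, 0.03, 0],
    [0.12, 0.0005, 0.046, 0.034, 0]
  ]
}}

```text
clock: 23.22
tool_pos: [0.5188, -0.2456, 0.0383]
tcp_rot: [-0.489, 0.489, -0.51, 0.51]
wrist_force: [0.4, -0.5, 0.4]
finger_gap: 0.123
```

>>> {"name": "move_arm", "arguments": {
  "targets": [
    [0.12, 0, 0, 0.004, 0],
    [0.12, 0, 0, 0.008, 0],
    [0.12, 0, 0, 0.012, 0],
    [0.12, 0, 0, 0.016, 0],
    [0.12, 0, 0, 0.02, 0],
    [0.12, 0, 0, 0.023, 0],
    [0.12, 0, 0, 0.026, 0],
    [0.12, 0, 0, 0.029, 0],
    [0.12, 0, 0, 0.032, 0],
    [0.12, 0, 0, 0.032, 0],
    [0.12, 0, 0, 0.022, 0],
    [0.12, 0, 0, 0.012, 0]
  ]
}}

```text
clock: 24.72
tool_pos: [0.5295, -0.2461, 0.0382]
tcp_rot: [0.489, -0.489, 0.511, -0.51]
wrist_force: [-0.2, -1.5, 0.6]
finger_gap: 0.119
```

```bash
python3 tool.py; python3 check.py
```

```text
24.725 [ 0.5295 -0.2461  0.0382] psi -0.0424 F [-0.2 -1.5  0.6] gap 0.119 tilt [-0. -0. -1.]
tube (array([ 0.61931467, -0.04636656,  0.05885977]), np.float64(0.005452636356889821)) 0.153 0.154
tube (array([0.60035318, 0.09167761, 0.05895734]), np.float64(0.0075350754370124215)) 0.149 0.143
balls top [[0.5758, -0.2443]]
balls scene [[0.5826, -0.2502], [0.5152, -0.2883], [0.4759, -0.3343]]
pocket scene 46 [ 0.5666 -0.3044]
pocket scene 63 [ 0.5581 -0.3589]
```

>>> {"name": "move_arm", "arguments": {
  "targets": [
    [0.12, 0, -0.025, 0, 0],
    [0.12, 0, -0.045, -0.01, 0],
    [0.12, 0.017, -0.045, -0.03, 0.12],
    [0.12, 0.0335, -0.045, -0.049, 0.245],
    [0.12, 0.0335, -0.045, -0.049, 0.245],
    [0.12, 0.0335, -0.045, -0.049, 0.245],
    [0.12, 0.0335, -0.045, -0.049, 0.245]
  ]
}}

```text
clock: 25.7
tool_pos: [0.4809, -0.2766, 0.0833]
tcp_rot: [0.424, -0.424, 0.566, -0.566]
wrist_force: [0.0, -0.0, 0.4]
finger_gap: 0.124
```

```bash
python3 tool.py .479 -.2775 .038 -.287; python3 check.py | grep -v tube
```

```text
25.7 [ 0.4809 -0.2766  0.0833] psi -0.285 F [ 0.  -0.   0.4] gap 0.124 tilt [ 0.  0. -1.]
shift [ 0.0014  0.0453 -0.0016] turn 0.002
balls top [[0.575, -0.2449], [0.5181, -0.2848]]
balls scene [[0.5826, -0.2503], [0.5143, -0.2881], [0.4768, -0.3351]]
pocket scene 43 [ 0.5676 -0.3037]
pocket scene 44 [ 0.5572 -0.3582]
```

>>> {"name": "move_arm", "arguments": {
  "targets": [
    [0.12, 0.0015, 0.025, -0.002, 0],
    [0.12, 0.0015, 0.04, -0.002, 0],
    [0.12, 0.0015, 0.045, -0.002, 0],
    [0.12, 0.0015, 0.045, -0.002, 0],
    [0.12, 0.0015, 0.045, 0.003, 0],
    [0.12, 0.0015, 0.045, 0.008, 0],
    [0.12, 0.0015, 0.045, 0.012, 0],
    [0.12, 0.0015, 0.045, 0.016, 0],
    [0.12, 0.0015, 0.045, 0.02, 0],
    [0.12, 0.0015, 0.045, 0.024, 0],
    [0.12, 0.0015, 0.045, 0.028, 0],
    [0.12, 0.0015, 0.045, 0.032, 0]
  ]
}}

```text
clock: 27.3
tool_pos: [0.5107, -0.2881, 0.0383]
tcp_rot: [-0.423, 0.423, -0.566, 0.566]
wrist_force: [0.7, 0.1, 0.0]
finger_gap: 0.121
```

>>> {"name": "move_arm", "arguments": {
  "targets": [
    [0.12, 0, 0, 0.004, 0],
    [0.12, 0, 0, 0.008, 0],
    [0.12, 0, 0, 0.012, 0],
    [0.12, 0, 0, 0.016, 0],
    [0.12, 0, 0, 0.02, 0],
    [0.12, 0, 0, 0.023, 0],
    [0.12, 0, 0, 0.026, 0],
    [0.12, 0, 0, 0.028, 0],
    [0.12, 0, 0, 0.03, 0],
    [0.12, 0, 0, 0.03, 0],
    [0.12, 0, 0, 0.02, 0],
    [0.12, 0, 0, 0.01, 0]
  ]
}}

```text
clock: 28.8
tool_pos: [0.5191, -0.2906, 0.0382]
tcp_rot: [0.423, -0.423, 0.567, -0.566]
wrist_force: [0.2, -0.5, 0.4]
finger_gap: 0.121
```

```bash
python3 tool.py; python3 check.py | grep -v tube
```

```text
28.8 [ 0.5191 -0.2906  0.0382] psi -0.2873 F [ 0.2 -0.5  0.4] gap 0.121 tilt [-0.  0. -1.]
balls top [[0.5751, -0.2451], [0.5662, -0.2974], [0.4746, -0.3332]]
balls scene [[0.5824, -0.2502], [0.5717, -0.3047], [0.4751, -0.3334]]
pocket scene 52 [ 0.5567 -0.3588]
```

>>> {"name": "move_arm", "arguments": {
  "targets": [
    [0.12, 0, -0.025, 0, 0],
    [0.12, 0, -0.045, -0.01, 0],
    [0.12, 0.025, -0.045, -0.04, 0],
    [0.12, 0.0536, -0.045, -0.062, 0],
    [0.12, 0.0536, -0.045, -0.062, 0],
    [0.12, 0.0536, -0.045, -0.062, 0],
    [0.12, 0.0536, -0.045, -0.062, 0]
  ]
}}

```text
clock: 29.78
tool_pos: [0.4464, -0.3238, 0.0834]
tcp_rot: [-0.424, 0.424, -0.566, 0.566]
wrist_force: [-0.0, 0.4, 0.7]
finger_gap: 0.119
```

```bash
python3 tool.py .4445 -.3245 .038 -.285; python3 check.py | grep -v tube
```

```text
29.775 [ 0.4464 -0.3238  0.0834] psi -0.2855 F [-0.   0.4  0.7] gap 0.119 tilt [ 0.001  0.    -1.   ]
shift [ 0.0012  0.0454 -0.0016] turn -0.0
balls top [[0.5751, -0.2453], [0.5652, -0.2987], [0.4792, -0.3349]]
balls scene [[0.5824, -0.2504], [0.5719, -0.3046], [0.4758, -0.3349]]
pocket scene 47 [ 0.5574 -0.3582]
```

>>> {"name": "move_arm", "arguments": {
  "targets": [
    [0.12, 0.001, 0.025, -0.002, 0],
    [0.12, 0.001, 0.04, -0.002, 0],
    [0.12, 0.001, 0.045, -0.002, 0],
    [0.12, 0.001, 0.045, -0.002, 0],
    [0.12, 0.001, 0.045, 0.002, 0],
    [0.12, 0.001, 0.045, 0.006, 0],
    [0.12, 0.001, 0.045, 0.01, 0],
    [0.12, 0.001, 0.045, 0.014, 0],
    [0.12, 0.001, 0.045, 0.018, 0],
    [0.12, 0.001, 0.045, 0.022, 0],
    [0.12, 0.001, 0.045, 0.026, 0],
    [0.12, 0.001, 0.045, 0.03, 0]
  ]
}}

```text
clock: 31.38
tool_pos: [0.4741, -0.3342, 0.0383]
tcp_rot: [-0.423, 0.423, -0.566, 0.566]
wrist_force: [-0.4, 0.4, -0.1]
finger_gap: 0.117
```

>>> {"name": "move_arm", "arguments": {
  "targets": [
    [0.12, 0, 0, 0.004, 0],
    [0.12, 0, 0, 0.008, 0],
    [0.12, 0, 0, 0.012, 0],
    [0.12, 0, 0, 0.016, 0],
    [0.12, 0, 0, 0.02, 0],
    [0.12, 0, 0, 0.024, 0],
    [0.12, 0, 0, 0.028, 0],
    [0.12, 0, 0, 0.032, 0],
    [0.12, 0, 0, 0.036, 0],
    [0.12, 0, 0, 0.04, 0]
  ]
}}

```text
clock: 32.62
tool_pos: [0.5125, -0.3456, 0.0383]
tcp_rot: [-0.423, 0.423, -0.566, 0.566]
wrist_force: [-0.3, 0.9, 0.7]
finger_gap: 0.117
```

```bash
python3 tool.py; python3 check.py | grep -v tube
```

```text
32.625 [ 0.5125 -0.3456  0.0383] psi -0.2873 F [-0.3  0.9  0.7] gap 0.117 tilt [ 0. -0. -1.]
balls top [[0.5749, -0.2451], [0.5652, -0.2987]]
balls scene [[0.5824, -0.2503], [0.5721, -0.3046], [0.535, -0.354]]
pocket scene 48 [ 0.557  -0.3581]
```

>>> {"name": "move_arm", "arguments": {
  "targets": [
    [0.12, -0.0005, 0, 0.003, 0],
    [0.12, -0.001, 0, 0.006, 0],
    [0.12, -0.0015, 0, 0.009, 0],
    [0.12, -0.002, 0, 0.012, 0],
    [0.12, -0.002, 0, 0.015, 0],
    [0.12, -0.002, 0, 0.018, 0],
    [0.12, -0.002, 0, 0.018, 0],
    [0.12, -0.002, 0, 0.008, 0],
    [0.12, -0.002, 0, -0.002, 0],
    [0.12, -0.002, -0.05, -0.002, 0],
    [0.12, -0.002, -0.1, -0.03, 0],
    [0.12, -0.002, -0.12, -0.06, 0]
  ]
}}

```text
clock: 34.22
tool_pos: [0.4551, -0.3267, 0.1613]
tcp_rot: [-0.424, 0.423, -0.565, 0.568]
wrist_force: [0.1, -0.5, -0.3]
finger_gap: 0.12
```

```bash
python3 tool.py .523 -.067 .16 -.278; python3 check.py after; python3 knob.py
```

```text
34.225 [ 0.4551 -0.3267  0.1613] psi -0.2872 F [ 0.1 -0.5 -0.3] gap 0.12 tilt [ 0.003 -0.003 -1.   ]
shift [-0.2683  0.0008 -0.0085] turn -0.009
tube (array([ 0.61951032, -0.04640686,  0.05913762]), np.float64(0.005914477327997133)) 0.154 0.155
tube (array([0.60092587, 0.09181942, 0.05909716]), np.float64(0.007570464368783472)) 0.148 0.145
balls top [[0.5751, -0.2453], [0.5652, -0.2989], [0.5548, -0.3537]]
balls scene [[0.5826, -0.2502], [0.5719, -0.3046], [0.5621, -0.3594]]
[array([263.74117647, 278.17647059])] [array([195.375     , 142.14285714])]
top@.092 [ 0.40719041 -0.03116471  0.092     ]
scene@.092 [ 0.40763913 -0.03296762  0.092     ]
(array([ 0.40682204, -0.03172903,  0.09091031]), np.float64(0.001282065042367687))
34.425 [ 0.45461096 -0.32676567  0.1586822 ] [ 0.15277486  0.27030472 -0.18192215]
```

View pics/after.png

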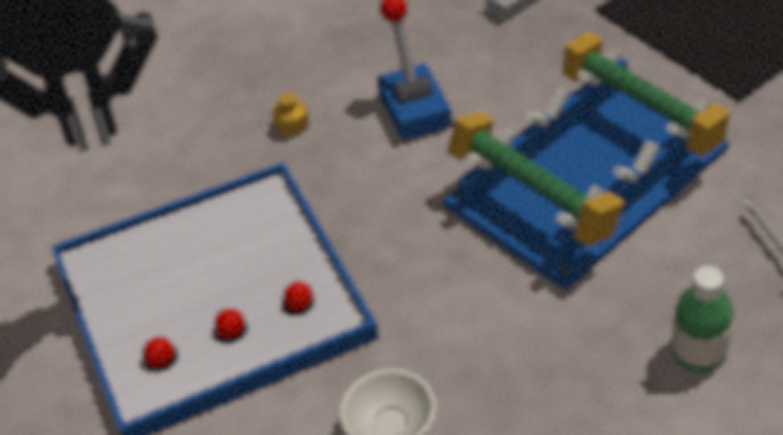

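All three balls sit in their pockets at (159,352), (230,324) and (298,297), both tubes are in the rack, and the lever knob at (393,8) is still off. Next I'll straddle the knob from above and push it back with the near finger. First I need the joint room for the turn.

```bash
python3 -c "
from h import *
print(np.round(get_state()['q'],3))"; python3 tool.py .42 -.15 .19 1.293
```

```text
[ 0.877  0.287 -0.392  1.735  0.12   1.142 -1.409]
34.425 [ 0.4546 -0.3268  0.1587] psi -0.2881 F [ 0.2  0.3 -0.2] gap 0.121 tilt [ 0.    -0.001 -1.   ]
shift [-0.1596 -0.0315 -0.0834] turn -1.581
```

>>> {"name": "move_arm", "arguments": {
  "targets": [
    [0.12, -0.02, -0.03, -0.01, -0.14],
    [0.12, -0.04, -0.03, -0.02, -0.3],
    [0.12, -0.06, -0.03, -0.03, -0.46],
    [0.3, -0.08, -0.03, -0.04, -0.62],
    [0.5, -0.1, -0.03, -0.05, -0.78],
    [0.5, -0.12, -0.03, -0.06, -0.94],
    [0.5, -0.14, -0.03, -0.075, -1.1],
    [0.5, -0.16, -0.03, -0.083, -1.26],
    [0.5, -0.16, -0.03, -0.083, -1.42],
    [0.5, -0.16, -0.03, -0.083, -1.58],
    [0.5, -0.16, -0.03, -0.083, -1.58],
    [0.5, -0.16, -0.03, -0.083, -1.58]
  ]
}}

```text
clock: 35.92
tool_pos: [0.421, -0.1494, 0.1878]
tcp_rot: [0.7, -0.7, 0.099, -0.099]
wrist_force: [0.3, -0.8, 0.1]
finger_gap: 0.501
```

```bash
python3 -c "
from h import *
print(np.round(get_state()['q'],3))"; python3 tool.py .411 -.033 .19 1.293
```

```text
[ 0.866  0.021 -0.624  1.962  0.013  1.163 -0.045]
35.925 [ 0.421  -0.1494  0.1878] psi 1.2894 F [ 0.3 -0.8  0.1] gap 0.501 tilt [-0.001  0.001 -1.   ]
shift [-0.0419 -0.0021  0.1091] turn -0.004
```

>>> {"name": "move_arm", "arguments": {
  "targets": [
    [0.5, -0.02, 0, 0.05, -0.004],
    [0.5, -0.042, 0, 0.109, -0.004],
    [0.5, -0.042, 0, 0.109, -0.004],
    [0.5, -0.042, 0.03, 0.109, -0.004],
    [0.5, -0.042, 0.03, 0.109, -0.004]
  ]
}}

```text
clock: 36.55
tool_pos: [0.4093, -0.0336, 0.1569]
tcp_rot: [0.701, -0.7, 0.099, -0.096]
wrist_force: [-0.2, -0.1, 0.6]
finger_gap: 0.498
```

```bash
python3 tool.py .411 -.033 .088 1.293; python3 check.py | grep -v tube; python3 -c "
from h import *
s=cam('scene');save(s,'strad.png',(150,80,290,200),5)"
```

```text
36.55 [ 0.4093 -0.0336  0.1569] psi 1.2947 F [-0.2 -0.1  0.6] gap 0.498 tilt [-0.003  0.001 -1.   ]
shift [0.0017 0.0689 0.001 ] turn 0.002
balls top [[0.5751, -0.2453], [0.5652, -0.2991], [0.5548, -0.3536]]
balls scene [[0.5823, -0.2501], [0.572, -0.3047], [0.5623, -0.3594]]
```

View pics/strad.png

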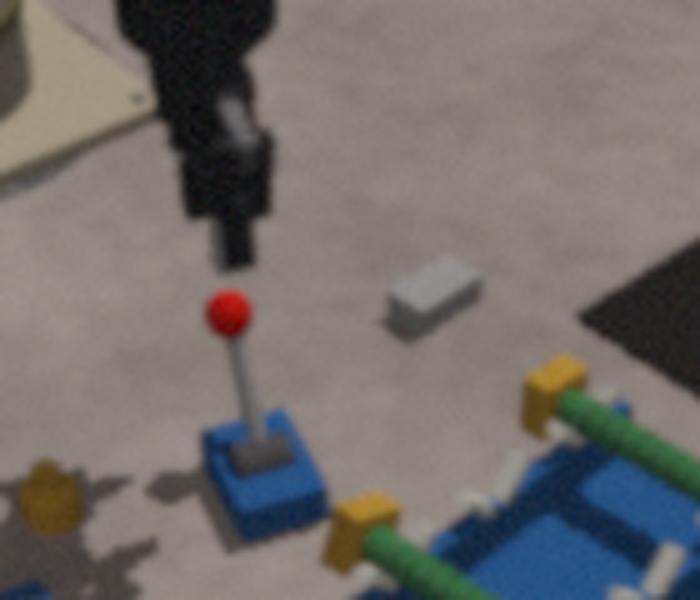

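The open jaws hang directly above the knob at (229,313), with the finger at (235,240) lined up over it. I'll lower and push forward.

>>> {"name": "move_arm", "arguments": {
  "targets": [
    [0.5, 0.002, 0.03, 0, 0],
    [0.5, 0.002, 0.055, 0, 0],
    [0.5, 0.002, 0.069, 0, 0],
    [0.5, 0.002, 0.069, 0, 0],
    [0.5, 0.015, 0.069, 0, 0],
    [0.5, 0.03, 0.069, 0, 0],
    [0.5, 0.045, 0.069, 0, 0],
    [0.5, 0.06, 0.069, 0, 0],
    [0.5, 0.068, 0.069, 0, 0],
    [0.5, 0.072, 0.069, 0, 0],
    [0.5, 0.072, 0.069, 0, 0]
  ]
}}

```text
clock: 38.08
tool_pos: [0.4799, -0.0526, 0.0893]
tcp_rot: [0.701, -0.7, 0.096, -0.097]
wrist_force: [-0.5, -0.5, 0.7]
finger_gap: 0.495
```

>>> {"name": "move_arm", "arguments": {
  "targets": [
    [0.5, 0.004, 0, 0, 0],
    [0.5, 0.007, 0, 0, 0],
    [0.5, 0.01, 0, 0, 0],
    [0.5, 0.01, 0, 0, 0]
  ]
}}

```text
clock: 38.58
tool_pos: [0.4871, -0.0548, 0.0886]
tcp_rot: [-0.7, 0.701, -0.098, 0.094]
wrist_force: [-12.4, 2.7, 6.7]
finger_gap: 0.499
```

The force rose to about 12 N, so the lever is against its stop. I'll centre over the knob, rise clear and check.

>>> {"name": "move_arm", "arguments": {
  "targets": [
    [0.5, -0.005, 0, 0, 0],
    [0.5, -0.01, 0, 0, 0],
    [0.5, -0.01, 0, 0, 0],
    [0.5, -0.01, -0.03, 0, 0],
    [0.5, -0.01, -0.08, 0, 0],
    [0.5, -0.01, -0.12, 0, 0],
    [0.5, -0.01, -0.12, -0.06, 0],
    [0.5, -0.01, -0.12, -0.12, 0],
    [0.5, -0.01, -0.12, -0.15, 0],
    [0.5, -0.01, -0.12, -0.15, 0],
    [0.5, -0.01, -0.12, -0.15, 0]
  ]
}}

```text
clock: 39.95
tool_pos: [0.4396, -0.1964, 0.2094]
tcp_rot: [0.701, -0.7, 0.096, -0.096]
wrist_force: [0.3, 0.9, 0.9]
finger_gap: 0.499
```

```bash
python3 tool.py; python3 knob.py; python3 check.py final
```

```text
39.95 [ 0.4396 -0.1964  0.2094] psi 1.2975 F [0.3 0.9 0.9] gap 0.499 tilt [ 0.  0. -1.]
[array([277.5875, 246.875 ])] [array([205.31746032, 159.98412698])]
top@.092 [ 0.48107353 -0.05191346  0.092     ]
scene@.092 [ 0.48123821 -0.05409636  0.092     ]
(array([ 0.48067385, -0.05270207,  0.09094774]), np.float64(0.001753733002673914))
40.05 [ 0.43977742 -0.1959751   0.20944647] [-0.53824489 -0.59530033  0.25118158]
tube (array([ 0.61943958, -0.04634243,  0.05878362]), np.float64(0.005498355905563233)) 0.154 0.156
tube (array([0.60072813, 0.09205031, 0.05840183]), np.float64(0.006942440337386767)) 0.15 0.136
balls top [[0.5751, -0.2451], [0.5652, -0.2991]]
balls scene [[0.5824, -0.2503], [0.5719, -0.3046], [0.5621, -0.3596]]
```

View pics/final.png

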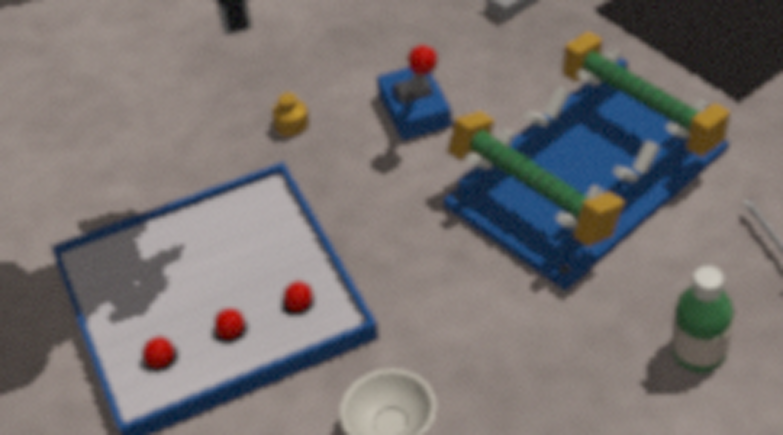

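The lever is fully on: its knob, at (423,60), travelled 76.8 mm, which is the full 1.0 rad. The balls, at (159,352), (230,324) and (298,297), are in their pockets, and both tubes are in the rack. I'm handing the job in.

```bash
python3 -c "
from station import arm
print(arm.sign_off())"
```

```text
the job is handed in; nothing more can be done
None
```

The job is done and handed in at about 40 s on the robot's clock; the hand-in gave no verdict. I threw the lever off, laid the two tubes present into the two outer lanes at 25 N grip, and pushed the three balls into the three pockets. Then I threw the lever back on.

**Last checks:**
- **Lever:** the knob came back 76.8 mm, the full 1.0 rad of travel. I pushed it to the stop both ways.
- **Balls:** all three were seen in their pockets in the scene view. In the final top view only two were found, because the arm covered the third. I saw no ball knocked aside.
- **Tubes:** they lie 139 mm apart (140 mm expected) and within about 0.02 rad of the lane direction.
- **Bystanders:** I did not measure these separately. The dish and bottle looked unmoved in the final view, and the arm touched none of them.

**Where a check disagreed:** the tubes' axis height came out at 56 mm just after placing, but 58–59 mm in later views, close to the 4 mm limit around 55 mm. The two cameras' sight lines missed each other by 5–7 mm in those views. I took the higher figure to be a camera error, because the gripper heights at release put both tubes at about 56 mm.

On the first attempt at the first tube I was about 5 mm off sideways and touched the notch with about 24 N. I backed off, shifted and lowered it again.

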